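# Walk the cast block round to the marking fence

### The arm

A 6-joint arm with a two-finger parallel gripper is mounted at the origin on the work surface. World frame = base frame: x ahead of the robot, y to its left, z up, the work surface at z = 0. Lengths are in mm, angles in rad, forces in N, time in s.
With the tool pointing down it reaches from about 375 to 975 mm from the base axis. Payload 3.8 kg.
Tool frame: the origin (TCP) lies at the very end of the fingers, on their centre line; the grasp point (between the pads) lies 19 mm behind it; z points along the fingers, y is the direction in which the jaws open and shut (so a half turn about z gives the same grasp; the last joint's range is limited). The gripper opens to 85 mm and grips with 20 to 120 N. Pads are 22 mm wide; open, the fingers measure 114 mm over their backs; the gripper's body (76 mm by 85 mm) begins 54 mm behind the grasp point. The pads swing forward as they close: fully open they stand 13 mm farther back than shut.
Start: joints at [-1.252, 0.264, 1.604, -0, 1.274, -0.037], TCP at [235.124, -632.72, 231.28] pointing down, gripper open.
Joint ranges: [-2.63, 2.63], [-0.94, 2.18], [0.31, 2.57], [-1.31, 4.45], [0, 2.66], [-2.55, 2.55]. Speed limits (rad/s): [2.57, 2.57, 3.14, 3.14, 3.14, 3.14].

### API

Orientations are given as a rotation vector (axis times angle).
In Python, from plant import manip gives the robot as it stands.
- The arm moves only by the tool drive_tool, never from a script. Its argument "motion" is a list of rows, each an object of numbers: "rx", "ry", "rz": the turn, a rotation vector about the tool's x, y, z in degrees; "x", "y", "z": the shift along the tool's x, y, z in cm; "claw": the finger opening in cm, from 0 to 8.54. In form: [{"rx": .., "ry": .., "rz": .., "x": .., "y": .., "z": .., "claw": ..}, ...]. A call has 1 to 10 rows; each row shifts and turns the pose as measured when the row begins, along the tool's axes as they then stand; what a row does not reach is not made up. A row lasts 1/12 s, in which the tool goes at most 41.7 mm and 7.16 degrees, less where a joint would pass 70% of its speed; a pose out of reach is approached as far as the arm can. A call is refused whole if a number of a shift passes 4.17 or a number of a turn 7.16, either way. A call with a gripper value outside its range is refused whole. The fingers move at their own pace and stop on an object; "squeeze" is the grip in N (left out, the last holds). Time passes only in rows, so rows that do not move let the fingers close. It gives the time, the measured TCP pose, the force and the opening at its end, in the units of the state.
- manip.read_state(): the state, without advancing time (a new reading comes with each control period).
- manip.grab_frame(name): name is "scene" or "side" or "wrist"; returns a dict with "frame" (384x512x3 uint8, red, green, blue), "depth" (384x512 float32, mm along the optical axis (not along the pixel's ray), 0 where there is no reading), "intrinsics" (3x3 intrinsics, pixels), "xyz" and "rotation" of the camera in the world; the wrist camera has in their place "T_tool_cam" (4x4, takes a point from camera to tool coordinates, whose origin is the TCP and whose axes are the flange's). Camera axes: x right, y up, looking along -z (the intrinsics and any distortion apply to the point x, -y, -z); pixel columns grow to the right and rows downward; lengths in mm; the calibration is good to about 2 mm. A picture is of the moment at which its call begins: read the wrist's pose just before it.
- manip.hand_in(): hands the job in, once; it reports no verdict.
The state is a dict: "t": time; "joint_positions": joint angles; "qd": joint speeds; "tau": joint torques, N m; "tool_pos": TCP position; "ee_rot": TCP orientation; "force": force on the tool from outside, world axes, zero at the start; "moment": the same for the moment, N m; "opening": opening from 0.0 (shut) to 1.0 (fully open).
Only numpy, scipy, OpenCV 4.12 (cv2) and the standard library are available. Lean on these libraries where they do the work, as an engineer would, in place of code of your own. Each camera call takes 0.05 s, during which the arm holds its last target. There are 200 camera calls.

### The job

Without gripping or lifting it, push the heavy aluminium block round with the fingertips, corner by corner, until one of its long sides lies flat against the steel fence, with neither end of the block sticking out past the end of the fence. Keep the block flat on the bench, leave the other things on the bench where they are, and finish clear of the block.

Things in the scene. Friction and masses are not known exactly. Their poses are not given: they have to be found in the camera images.
- block: the heavy cast aluminium block, about 0.7 to 1 kg, standing loose on the bench: 90 (its x) by 140 (its y) by 28 high, a dark round bore in the middle of its top and four small holes near its top corners. Origin: centre of its underside, on the bench (z = 0). Its z is up; its x axis is square to its two long (140) sides, its y axis runs along them. It is the same either way round. It slides on the bench with ordinary friction, roughly 3 to 12 N to push it along
- fence: the marking-out fence, a dark steel bar fixed to the bench (it does not move): 240 long, 20 thick, 26 high, with two low screwed feet behind it. Origin: on the bench, at the foot of the middle of its near (robot-side) face. x points square out of that face to the back, away from the block; y along the face; z up. The near face is the plane x = 0 and runs from y = -120 to y = +120 mm
- wheel: spare model-car wheel lying flat, black rubber, 62 across and 30 high; a bystander, origin at the centre of its underside
- motor: upright round electric motor, steel can 36 across, 68 high; a bystander, origin at the centre of its underside
- jar: small upright screw jar, 44 across, 55 high; a bystander, origin at the centre of its underside
- hub: small upright brass hub 32 across, 22 high; a bystander, origin at the centre of its underside
- driver: screwdriver with yellow handle, 170 long, lying on the bench; a bystander, origin at the middle of it, within 30 mm; not to be touched
Things that resemble listed ones, but are neither listed nor needed, are in the scene too. Of the things like the block, leave any that is green, orange or turquoise; of the rest the larger one is meant.

How it is judged (in metres and radians):
At the end, for the whole second after the job is handed in: A long side of the block lies against the fence's near face: parallel within 2 degrees, its middle no more than 4 mm off the face, no end of the block more than 3 mm past the fence's end; the block flat on the bench and at rest (angle between the x axis of block and the x axis of fence, either way round below 0.035 rad and x of block in the frame of fence between -0.049 and -0.04 m and y of block in the frame of fence between -0.053 and 0.053 m and height (world z) of block below 0.004 m and angle between block's own z axis and vertical below 0.05 rad and linear speed of block below 0.01 m/s); the robot touches nothing.
It fails at once if the block is lifted or tipped up off the bench (height (world z) of block above 0.01 m or angle between block's own z axis and vertical above 0.15 rad).
It fails at once if another thing on the bench is moved by more than 20 mm (distance of any of wheel, motor, jar, hub, driver from where it was at the start of the episode above 0.02 m).
It fails at once if another thing on the bench is tipped over (angle between any of wheel, motor, jar, hub's own z axis and vertical above 0.5 rad).
It also fails if it takes over 72 s, if anything falls off the work surface, if the arm or the gripper's body presses on something with over 40 N, if the wrist force passes 120 N, or if a joint passes its speed limit or range.

## Working session

There is one attempt and no reset: what is moved stays moved. The work goes in short steps, Python scripts to look and compute and a tool call to move; the robot and the scene stay as the last step left them, time stands still between calls to the robot, and variables do not carry over. Pictures are saved under pics/ and viewed, about 8 in all and at most 12, crops included, and the job is handed in when it is done.

Besides the shell and the picture viewer there is one more tool, called after "Call:" by a JSON object that holds its "name" and its "arguments", one argument or row to a line. drive_tool: Moves the arm, as the interface text tells. Its arguments: {"type":"object","properties":{"motion":{"type":"array","items":{"type":"object","properties":{"rx":{"type":"number"},"ry":{"type":"number"},"rz":{"type":"number"},"x":{"type":"number"},"y":{"type":"number"},"z":{"type":"number"},"claw":{"type":"number"}}}},"squeeze":{"type":"number"}},"required":["motion"]}

```bash
ls; mkdir -p pics
cat > h.py <<'E'
import numpy as np,cv2
from plant import manip
def ray(f,uv):
    K=np.array(f["intrinsics"]);uv=np.atleast_2d(uv).astype(float)
    d=np.c_[(uv[:,0]-K[0,2])/K[0,0],-(uv[:,1]-K[1,2])/K[1,1],-np.ones(len(uv))]
    return d@np.array(f["rotation"]).T
def plane(f,uv,z):
    d=ray(f,uv);o=np.array(f["xyz"]).ravel();return o+d*((z-o[2])/d[:,2])[:,None]
def cloud(f):
    v,u=np.mgrid[:384,:512];d=ray(f,np.c_[u.ravel(),v.ravel()])
    return (np.array(f["xyz"]).ravel()+d*f["depth"].reshape(-1,1)).reshape(384,512,3)
E
python3 - <<'E'
from h import *
s=manip.read_state();print(s)
a=[]
for n in("scene","side"):
    f=manip.grab_frame(n);a.append(f);print(n,f["xyz"],f["rotation"],f["intrinsics"],[k for k in f])
    np.savez("pics/"+n,**{k:v for k,v in f.items()})
    cv2.imwrite(f"pics/{n}0.png",cv2.resize(f["frame"][:,:,::-1],(800,600),interpolation=cv2.INTER_CUBIC))
E
```

```text
pics
{'t': 0.0, 'joint_positions': array([-1.25188288e+00,  2.64776177e-01,  1.60537607e+00,  1.02121039e-05,
        1.27371735e+00, -3.68931569e-02]), 'qd': array([-5.02165223e-04,  2.24095003e-03, -9.92407610e-04,  3.21454980e-03,
        7.57029186e-04, -9.19941244e-05]), 'tau': array([ 7.97429166e-04, -5.15115845e+01, -3.67314434e+01, -2.51757058e-05,
        1.30135237e-02, -1.25255130e-05]), 'tool_pos': array([ 234.90804197, -632.01814658,  229.9454102 ]), 'ee_rot': array([-3.08978927e+00, -5.55552382e-01,  4.87138402e-04]), 'force': array([-0.63370154, -0.54180938, -0.83187439]), 'moment': array([-0.0823225 , -0.03170933, -0.01361498]), 'opening': 0.9973406737874894}
scene [ 866.89529946 -517.67547296  906.78902079] [0.59378439 0.17603406 0.58256404] [[487.74233863   0.         252.51336256]
 [  0.         487.74233863 192.57213244]
 [  0.           0.           1.        ]] ['frame', 'depth', 'intrinsics', 'xyz', 'rotation']
side [336.12000347 541.37455995 641.16598624] [ 0.18769658 -1.04802003 -2.65807844] [[391.07728529   0.         252.14028536]
 [  0.         391.07728529 194.88887073]
 [  0.           0.           1.        ]] ['frame', 'depth', 'intrinsics', 'xyz', 'rotation']
```

View pics/scene0.png

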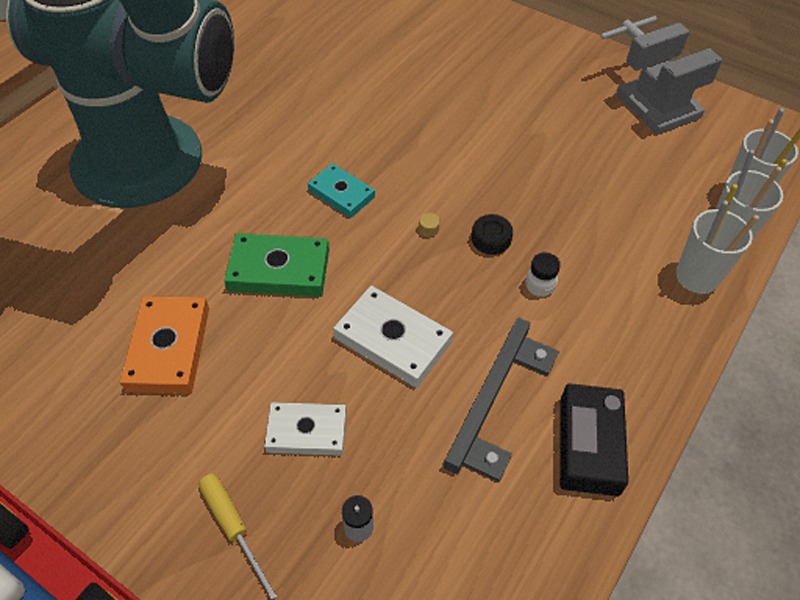

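View pics/side0.png

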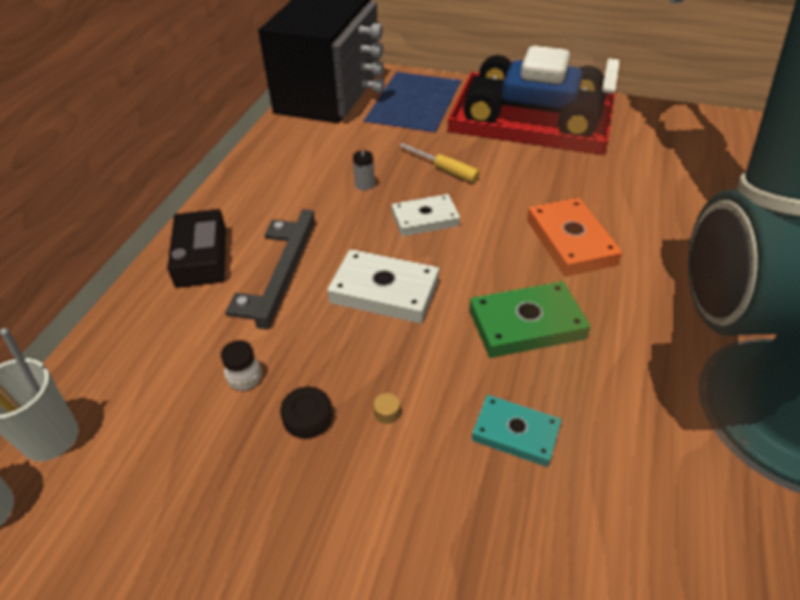

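The scene view shows five block-like things: turquoise (341,190), green (277,263), orange (165,343), small white (305,428) and large white/aluminium (393,335). With the three colours excluded, the larger of the two plain ones, (393,335), is the block. The fence runs from (522,325) to (453,468). Next I measure both and check the block in a crop.

```bash
sed -i 's/np.array(f\["rotation"\]).T/cv2.Rodrigues(np.array(f["rotation"],float).reshape(3,1))[0].T/' h.py
cat >> h.py <<'E'
def topmask(f,kind,zlo,zhi):
    hsv=cv2.cvtColor(f["frame"],cv2.COLOR_RGB2HSV);P=cloud(f);z=P[...,2]
    m=(hsv[...,1]<60)&(hsv[...,2]>120) if kind=="alu" else (hsv[...,1]<70)&(hsv[...,2]<115)
    return m&(z>zlo)&(z<zhi)&(f["depth"]>0),P
def rects(f,kind,zp,tol,amin):
    m,P=topmask(f,kind,zp-tol,zp+tol);out=[]
    m=cv2.morphologyEx(m.astype(np.uint8),cv2.MORPH_OPEN,np.ones((2,2)))
    for c in cv2.findContours(m,cv2.RETR_EXTERNAL,cv2.CHAIN_APPROX_NONE)[0]:
        if cv2.contourArea(c)<amin: continue
        w=plane(f,c[:,0],zp)[:,:2].astype(np.float32)
        r=cv2.minAreaRect(w);out.append((c[:,0].mean(0),r,P[m>0][:,2].mean()))
    return out
E
python3 - <<'E'
from h import *
for n in("scene","side"):
    f=dict(np.load(f"pics/{n}.npz"))
    for kind,zp,tol,am in(("alu",28,7,150),("dark",26,6,60)):
        for p,r,z in rects(f,kind,zp,tol,am): print(n,kind,p.round()*1.5625,np.round(r[0],1),np.round(r[1],1),round(r[2],1),"corners",cv2.boxPoints(r).round().tolist())
    pts={"scene":dict(wheel=(492,225,30),jar=(544,262,55),hub=(429,218,22),motor=(357,505,68)),
         "side":dict(wheel=(306,405,30),jar=(238,350,55),hub=(387,402,22),motor=(363,158,68))}[n]
    P=cloud(f)
    for k,(u,v,z) in pts.items(): print(n,k,plane(f,[u/1.5625,v/1.5625],z).round(),P[int(v/1.5625),int(u/1.5625)].round())
f=dict(np.load("pics/scene.npz"));c=f["frame"][160:310,150:350,::-1]
cv2.imwrite("pics/crop1.png",cv2.resize(c,(800,600),interpolation=cv2.INTER_CUBIC))
E
```

```text
scene alu [396.875  332.8125] [554.  -48.9] [ 89.6 140. ] 89.6 corners [[484.0, -93.0], [624.0, -94.0], [624.0, -5.0], [484.0, -4.0]]
scene dark [164.0625 339.0625] [ 303.8 -234.8] [30.1 30. ] 34.6 corners [[283.0, -231.0], [300.0, -256.0], [325.0, -239.0], [308.0, -214.0]]
scene dark [395.3125 329.6875] [553.4 -46.4] [30.1 27.8] 84.7 corners [[538.0, -60.0], [566.0, -63.0], [569.0, -33.0], [541.0, -30.0]]
scene dark [489.0625 393.75  ] [707.9 -50.2] [ 20.6 241.6] 6.9 corners [[683.0, 68.0], [712.0, -171.0], [733.0, -169.0], [703.0, 71.0]]
scene dark [278.125 259.375] [341.7 -41.6] [29.9 29. ] 34.7 corners [[321.0, -38.0], [338.0, -62.0], [362.0, -45.0], [346.0, -21.0]]
scene dark [490.625 234.375] [575.9 180.1] [46.2 59. ] 52.3 corners [[538.0, 180.0], [585.0, 144.0], [613.0, 180.0], [567.0, 216.0]]
scene dark [656.25   104.6875] [661.3 609.1] [ 85.5 108. ] 60.6 corners [[593.0, 598.0], [687.0, 545.0], [729.0, 620.0], [635.0, 673.0]]
scene wheel [[569. 191.  30.]] [565. 194.  25.]
scene jar [[672. 153.  55.]] [672. 153.  57.]
scene hub [[479. 155.  22.]] [478. 153.  25.]
scene motor [[ 665. -287.   68.]] [ 662. -284.   59.]
side alu [385.9375 281.25  ] [547.4 -44.7] [ 94.6 140.2] 89.6 corners [[477.0, -91.0], [617.0, -93.0], [618.0, 2.0], [478.0, 3.0]]
side dark [ 54.6875 440.625 ] [831.7 309.9] [53.1 19.6] 67.8 corners [[813.0, 289.0], [831.0, 282.0], [851.0, 331.0], [833.0, 338.0]]
side dark [750.    396.875] [68.1 12.7] [18.5 77.7] 12.1 corners [[51.0, 49.0], [67.0, -27.0], [85.0, -23.0], [69.0, 53.0]]
side dark [285.9375 267.1875] [699.5 -44.3] [ 23.7 237.8] 7.0 corners [[673.0, 72.0], [702.0, -164.0], [726.0, -161.0], [697.0, 75.0]]
side wheel [[571. 184.  30.]] [576. 181.  24.]
side jar [[675. 149.  55.]] [676. 148.  54.]
side hub [[482. 147.  22.]] [483. 147.  22.]
side motor [[ 659. -273.   68.]] [ 665. -285.   60.]
```

View pics/crop1.png

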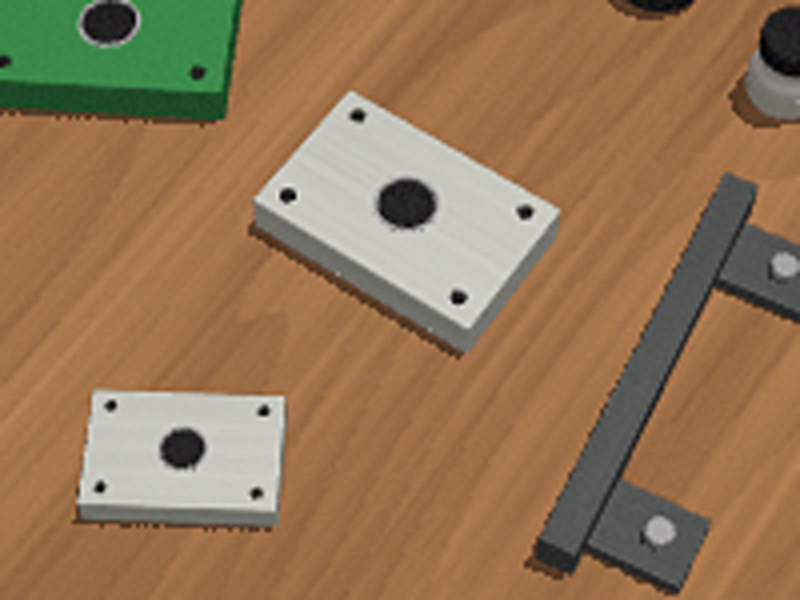

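The crop confirms the block: a light aluminium plate with a dark bore and four corner holes, visibly larger than the other plain one. Both cameras measure it near (552,-48) at 90×140, with its long axis along world x. The fence is tilted 7°, with the middle of its face near (694,-48). I'll shut and align the tool, then travel.

Call:
{"name": "drive_tool", "arguments": {
  "motion": [
    {"rz":6.7,"claw":0},
    {"rz":6.7},
    {"x":2.2,"y":-3.1},
    {"x":2.2,"y":-3.1},
    {"x":2.2,"y":-3.1},
    {"x":2.2,"y":-3.1},
    {"x":2.2,"y":-3.1},
    {"x":2.2,"y":-3.1},
    {"x":2.2,"y":-3.1},
    {"x":2.2,"y":-3.1}
  ]
}}

```text
schema error: expected keys rx, ry, rz, x, y, z, claw
```

Call:
{"name": "drive_tool", "arguments": {
  "motion": [
    {"x":2.2,"y":-3.1},
    {"x":2.2,"y":-3.1},
    {"x":2.2,"y":-3.1},
    {"x":2.2,"y":-3.1},
    {"x":2.2,"y":-3.1},
    {"x":2.2,"y":-3.1},
    {"x":2.2,"y":-3.1},
    {"x":2.2,"y":-3.1},
    {"x":2.2,"y":-3.1},
    {"x":2.2,"y":-3.1}
  ]
}}

```text
schema error: expected keys rx, ry, rz, x, y, z, claw
```

```bash
cat >> h.py <<'E'
F=np.array([694,-48.5]);N=np.array([np.cos(np.radians(7)),np.sin(np.radians(7))]);W=np.array([-N[1],N[0]])
def fr(p): d=np.array(p)[:2]-F;return np.array([d@N,d@W]).round(1)
def tcp():
    s=manip.read_state();R=cv2.Rodrigues(s["ee_rot"])[0]
    print("t",round(s["t"],2),"tcp",s["tool_pos"].round(1),"fence(u,w)",fr(s["tool_pos"]),"tool x deg",np.degrees(np.arctan2(R[1,0],R[0,0])).round(2),"down",R[2,2].round(4),"f",s["force"].round(1),"open",round(s["opening"],3))
def block(names=("scene","side"),fence=False):
    for n in names:
        f=manip.grab_frame(n)
        for kind,zp,am in (("alu",28,400),)+((("dark",26,200),) if fence else ()):
            for p,r,z in rects(f,kind,zp,7,am):
                if max(r[1])<110: continue
                b=cv2.boxPoints(r);e=max((b[1]-b[0],b[2]-b[1]),key=np.linalg.norm)
                print(n,kind,np.round(r[0],1),"uw",fr(r[0]),"size",np.round(r[1]),"long axis in fence",round((np.degrees(np.arctan2(e@W,e@N)))%180,1))
        cv2.imwrite(f"pics/{n}_last.png",cv2.resize(f["frame"][:,:,::-1],(800,600)))
E
python3 - <<'E'
from h import *
tcp()
f=dict(np.load("pics/scene.npz"))
print(plane(f,[305/1.5625,428/1.5625],18))
E
```

```text
t 0.1 tcp [ 234.9 -632.1  230. ] fence(u,w) [-526.8 -523.3] tool x deg 20.39 down -1.0 f [-0.2 -0.3  0. ] open 1.002
[[ 539.17498427 -228.72866155   18.        ]]
```

Call:
{"name": "drive_tool", "arguments": {
  "motion": [
    {"rx":0,"ry":0,"rz":6.7,"x":0,"y":0,"z":0,"claw":0},
    {"rx":0,"ry":0,"rz":6.7,"x":0,"y":0,"z":0,"claw":0},
    {"rx":0,"ry":0,"rz":0,"x":2.2,"y":-3.1,"z":0,"claw":0},
    {"rx":0,"ry":0,"rz":0,"x":2.2,"y":-3.1,"z":0,"claw":0},
    {"rx":0,"ry":0,"rz":0,"x":2.2,"y":-3.1,"z":0,"claw":0},
    {"rx":0,"ry":0,"rz":0,"x":2.2,"y":-3.1,"z":0,"claw":0},
    {"rx":0,"ry":0,"rz":0,"x":2.2,"y":-3.1,"z":0,"claw":0},
    {"rx":0,"ry":0,"rz":0,"x":2.2,"y":-3.1,"z":0,"claw":0},
    {"rx":0,"ry":0,"rz":0,"x":2.2,"y":-3.1,"z":0,"claw":0},
    {"rx":0,"ry":0,"rz":0,"x":2.2,"y":-3.1,"z":0,"claw":0}
  ]
}}

```text
t: 0.93
tool_pos: [381.6, -360.0, 222.4]
ee_rot: [-3.128, -0.151, 0.01]
force: [0.4, -0.5, 0.5]
opening: 0.0
```

Call:
{"name": "drive_tool", "arguments": {
  "motion": [
    {"rx":0,"ry":0,"rz":0,"x":2.2,"y":-3.1,"z":0,"claw":0},
    {"rx":0,"ry":0,"rz":0,"x":2.2,"y":-3.1,"z":0,"claw":0},
    {"rx":0,"ry":0,"rz":0,"x":2.2,"y":-3.1,"z":0,"claw":0},
    {"rx":0,"ry":0,"rz":0,"x":2.2,"y":-3.1,"z":0,"claw":0},
    {"rx":0,"ry":0,"rz":0,"x":2.2,"y":-3.1,"z":0,"claw":0},
    {"rx":0,"ry":0,"rz":0,"x":2.2,"y":-3.1,"z":0,"claw":0},
    {"rx":0,"ry":0,"rz":0,"x":2.2,"y":-3.1,"z":0,"claw":0},
    {"rx":0,"ry":0,"rz":0,"x":2.2,"y":-3.1,"z":0,"claw":0},
    {"rx":0,"ry":0,"rz":0,"x":2.2,"y":-3.1,"z":0,"claw":0},
    {"rx":0,"ry":0,"rz":0,"x":2.2,"y":-3.1,"z":0,"claw":0}
  ]
}}

```text
t: 1.77
tool_pos: [573.1, -10.4, 220.5]
ee_rot: [-3.127, -0.15, 0.017]
force: [0.2, -0.2, 0.7]
opening: -0.003
```

```bash
python3 -c "
from h import *
tcp()"
```

```text
t 1.77 tcp [573.1 -10.4 220.5] fence(u,w) [-115.4   52.5] tool x deg 5.49 down -0.9999 f [ 0.2 -0.2  0.7] open -0.003
```

Call:
{"name": "drive_tool", "arguments": {
  "motion": [
    {"rx":0,"ry":0,"rz":-1.5,"x":2.0,"y":-2.3,"z":2,"claw":0},
    {"rx":0,"ry":0,"rz":0,"x":2.0,"y":-2.3,"z":2,"claw":0},
    {"rx":0,"ry":0,"rz":0,"x":0,"y":0,"z":3.5,"claw":0},
    {"rx":0,"ry":0,"rz":0,"x":0,"y":0,"z":3.5,"claw":0},
    {"rx":0,"ry":0,"rz":0,"x":0,"y":0,"z":3,"claw":0},
    {"rx":0,"ry":0,"rz":0,"x":0,"y":0,"z":2,"claw":0},
    {"rx":0,"ry":0,"rz":0,"x":0,"y":0,"z":0,"claw":0}
  ]
}}

```text
t: 2.35
tool_pos: [613.6, 55.7, 55.9]
ee_rot: [-3.121, -0.212, 0.004]
force: [-1.2, -0.6, -0.7]
opening: -0.001
```

```bash
python3 -c "
from h import *
tcp()"
```

```text
t 2.35 tcp [613.6  55.7  55.9] fence(u,w) [-67.1 113.3] tool x deg 7.77 down -0.9999 f [-1.2 -0.6 -0.7] open -0.001
```

Call:
{"name": "drive_tool", "arguments": {
  "motion": [
    {"rx":0,"ry":0,"rz":0,"x":-1,"y":0,"z":2,"claw":0},
    {"rx":0,"ry":0,"rz":0,"x":-0.8,"y":0,"z":1.4,"claw":0},
    {"rx":0,"ry":0,"rz":0,"x":0,"y":0,"z":1,"claw":0},
    {"rx":0,"ry":0,"rz":0,"x":0,"y":1.5,"z":0,"claw":0},
    {"rx":0,"ry":0,"rz":0,"x":0,"y":1.5,"z":0,"claw":0},
    {"rx":0,"ry":0,"rz":0,"x":0,"y":0.5,"z":0,"claw":0},
    {"rx":0,"ry":0,"rz":0,"x":0,"y":0,"z":0,"claw":0}
  ]
}}

```text
t: 2.93
tool_pos: [602.0, 17.7, 12.3]
ee_rot: [-3.121, -0.213, 0.002]
force: [-1.0, 0.4, -0.2]
opening: -0.001
```

```bash
python3 -c "
from h import *
tcp()"
```

```text
t 2.93 tcp [602.   17.7  12.3] fence(u,w) [-83.2  77. ] tool x deg 7.81 down -0.9999 f [-1.   0.4 -0.2] open -0.001
```

Now I push in -w by about 65 mm, at about 8 mm per row.

Call:
{"name": "drive_tool", "arguments": {
  "motion": [
    {"rx":0,"ry":0,"rz":0,"x":0,"y":0.8,"z":0,"claw":0},
    {"rx":0,"ry":0,"rz":0,"x":0,"y":0.8,"z":0,"claw":0},
    {"rx":0,"ry":0,"rz":0,"x":0,"y":0.8,"z":0,"claw":0},
    {"rx":0,"ry":0,"rz":0,"x":0,"y":0.8,"z":0,"claw":0},
    {"rx":0,"ry":0,"rz":0,"x":0,"y":0.8,"z":0,"claw":0},
    {"rx":0,"ry":0,"rz":0,"x":0,"y":0.8,"z":0,"claw":0},
    {"rx":0,"ry":0,"rz":0,"x":0,"y":0.8,"z":0,"claw":0},
    {"rx":0,"ry":0,"rz":0,"x":0,"y":0.8,"z":0,"claw":0}
  ]
}}

```text
t: 3.6
tool_pos: [614.8, -49.0, 14.4]
ee_rot: [-3.118, -0.211, -0.008]
force: [-0.0, 4.4, -0.0]
opening: 0.0
```

```bash
python3 -c "
from h import *
tcp();block()"
```

```text
t 3.6 tcp [614.8 -49.   14.4] fence(u,w) [-78.7   9.2] tool x deg 7.74 down -0.9998 f [-0.   4.4 -0. ] open 0.0
scene alu [550.2 -76.4] uw [-146.2  -10.2] size [ 89. 143.] long axis in fence 141.2
side alu [533.2 -64.9] uw [-161.6    3.3] size [ 92. 122.] long axis in fence 140.4
```

Call:
{"name": "drive_tool", "arguments": {
  "motion": [
    {"rx":0,"ry":0,"rz":0,"x":0,"y":-1.5,"z":0,"claw":0},
    {"rx":0,"ry":0,"rz":0,"x":0,"y":0,"z":-3,"claw":0},
    {"rx":0,"ry":0,"rz":0,"x":0,"y":0,"z":-3,"claw":0},
    {"rx":0,"ry":0,"rz":0,"x":-3,"y":1,"z":0,"claw":0},
    {"rx":0,"ry":0,"rz":0,"x":-3,"y":1.4,"z":0,"claw":0},
    {"rx":0,"ry":0,"rz":0,"x":-3,"y":1.4,"z":0,"claw":0},
    {"rx":0,"ry":0,"rz":0,"x":-3,"y":1.4,"z":0,"claw":0},
    {"rx":0,"ry":0,"rz":0,"x":-3,"y":1.4,"z":0,"claw":0},
    {"rx":0,"ry":0,"rz":0,"x":0,"y":0,"z":0,"claw":0}
  ]
}}

```text
t: 4.45
tool_pos: [468.0, -118.1, 75.7]
ee_rot: [-3.121, -0.222, -0.008]
force: [-0.4, 0.2, -0.2]
opening: -0.006
```

```bash
python3 -c "
from h import *
tcp();block()"
```

```text
t 4.45 tcp [ 468.  -118.1   75.7] fence(u,w) [-232.8  -41.5] tool x deg 8.12 down -0.9999 f [-0.4  0.2 -0.2] open -0.006
scene alu [549.7 -76.8] uw [-146.7  -10.5] size [ 89. 143.] long axis in fence 140.2
side alu [542.7 -71.2] uw [-152.9   -4.1] size [ 94. 143.] long axis in fence 140.6
```

View pics/scene_last.png

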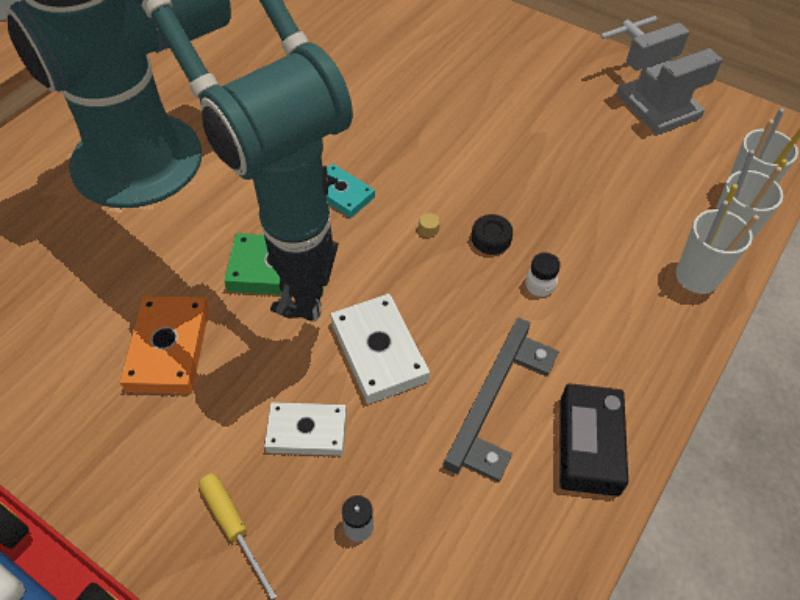

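The block sits at pixel (379,342), turned about 40°, and the gripper hovers at (300,300) by its near end. I'll check the clearance to the green block before lowering.

```bash
python3 -c "
from h import *
f=dict(np.load('pics/scene.npz'))
for p in((328,240),(323,275),(227,270)): print(plane(f,np.array(p)/1.5625,28).round())
print(plane(f,np.array((266,445))/1.5625,18),plane(f,np.array((270,404))/1.5625,18))"
```

```text
[[382.  28.  28.]]
[[415. -28.  28.]]
[[295. -99.  28.]]
[[ 513.32827952 -274.82351541   18.        ]] [[ 480.67611581 -227.64834093   18.        ]]
```

Clear. I'll lower and start the second corner push.

Call:
{"name": "drive_tool", "arguments": {
  "motion": [
    {"rx":0,"ry":0,"rz":0,"x":0,"y":0,"z":2.5,"claw":0},
    {"rx":0,"ry":0,"rz":0,"x":0,"y":0,"z":2.5,"claw":0},
    {"rx":0,"ry":0,"rz":0,"x":0,"y":0,"z":1.2,"claw":0},
    {"rx":0,"ry":0,"rz":0,"x":0,"y":0,"z":0,"claw":0},
    {"rx":0,"ry":0,"rz":0,"x":0.9,"y":-0.9,"z":0,"claw":0},
    {"rx":0,"ry":0,"rz":0,"x":0.9,"y":-0.6,"z":0,"claw":0},
    {"rx":0,"ry":0,"rz":0,"x":0.9,"y":-0.5,"z":0,"claw":0},
    {"rx":0,"ry":0,"rz":0,"x":0.9,"y":-0.4,"z":0,"claw":0},
    {"rx":0,"ry":0,"rz":0,"x":0.9,"y":-0.4,"z":0,"claw":0},
    {"rx":0,"ry":0,"rz":0,"x":0.9,"y":-0.3,"z":0,"claw":0}
  ]
}}

```text
t: 5.38
tool_pos: [526.4, -71.8, 16.6]
ee_rot: [-3.124, -0.238, -0.0]
force: [-4.7, -1.4, -0.1]
opening: 0.0
```

```bash
python3 -c "
from h import *
tcp();block()"
```

```text
t 5.38 tcp [526.4 -71.8  16.6] fence(u,w) [-169.1   -2.7] tool x deg 8.72 down -1.0 f [-4.7 -1.4 -0.1] open 0.0
scene alu [592.4 -56. ] uw [-101.7    4.9] size [ 89. 143.] long axis in fence 124.1
side alu [587.3 -49.3] uw [-106.    12.2] size [ 91. 145.] long axis in fence 123.8
```

Call:
{"name": "drive_tool", "arguments": {
  "motion": [
    {"rx":0,"ry":0,"rz":0,"x":-1.8,"y":0.3,"z":0.3,"claw":0},
    {"rx":0,"ry":0,"rz":-1.5,"x":-1.3,"y":0,"z":0,"claw":0},
    {"rx":0,"ry":0,"rz":0,"x":0,"y":-1.7,"z":0,"claw":0},
    {"rx":0,"ry":0,"rz":0,"x":0,"y":-0.9,"z":0,"claw":0},
    {"rx":0,"ry":0,"rz":0,"x":0.8,"y":0,"z":0,"claw":0},
    {"rx":0,"ry":0,"rz":0,"x":0.8,"y":0,"z":0,"claw":0},
    {"rx":0,"ry":0,"rz":0,"x":0.8,"y":0,"z":0,"claw":0},
    {"rx":0,"ry":0,"rz":0,"x":0.8,"y":0,"z":0,"claw":0}
  ]
}}

```text
t: 6.15
tool_pos: [532.3, -46.6, 18.3]
ee_rot: [-3.123, -0.286, -0.021]
force: [-5.9, -0.5, 2.2]
opening: 0.002
```

```bash
python3 -c "
from h import *
tcp();block()"
```

```text
t 6.15 tcp [532.3 -46.6  18.3] fence(u,w) [-160.3   21.6] tool x deg 10.47 down -0.9999 f [-5.9 -0.5  2.2] open 0.002
scene alu [610.6 -54.4] uw [-83.5   4.3] size [ 89. 141.] long axis in fence 117.4
side alu [602.8 -48.6] uw [-90.5  11. ] size [ 91. 146.] long axis in fence 116.4
```

Call:
{"name": "drive_tool", "arguments": {
  "motion": [
    {"rx":0,"ry":0,"rz":1.7,"x":-1.5,"y":0,"z":0.3,"claw":0},
    {"rx":0,"ry":0,"rz":1.7,"x":-0.9,"y":0,"z":0.2,"claw":0},
    {"rx":0,"ry":0,"rz":0,"x":0,"y":-1.0,"z":0.1,"claw":0},
    {"rx":0,"ry":0,"rz":0,"x":0,"y":-0.4,"z":0,"claw":0},
    {"rx":0,"ry":0,"rz":0,"x":0.8,"y":0,"z":0,"claw":0},
    {"rx":0,"ry":0,"rz":0,"x":0.8,"y":0,"z":0,"claw":0},
    {"rx":0,"ry":0,"rz":0,"x":0.8,"y":0,"z":0,"claw":0},
    {"rx":0,"ry":0,"rz":0,"x":0.8,"y":0,"z":0,"claw":0},
    {"rx":0,"ry":0,"rz":0,"x":0.7,"y":0,"z":0,"claw":0}
  ]
}}

```text
t: 7.0
tool_pos: [551.9, -30.9, 13.1]
ee_rot: [-3.13, -0.19, -0.025]
force: [-5.1, -0.3, 1.6]
opening: -0.003
```

```bash
python3 -c "
from h import *
tcp();block(fence=True)"
```

```text
t 7.0 tcp [551.9 -30.9  13.1] fence(u,w) [-138.9   34.8] tool x deg 6.94 down -0.9999 f [-5.1 -0.3  1.6] open -0.003
scene alu [627.4 -54.3] uw [-66.8   2.4] size [ 89. 143.] long axis in fence 106.5
scene dark [707.8 -50.2] uw [13.5 -3.4] size [ 21. 242.] long axis in fence 90.0
scene dark [659.1 607. ] uw [ 45.3 654.9] size [ 87. 111.] long axis in fence 146.0
side alu [620.7 -48.5] uw [-72.8   9. ] size [ 88. 146.] long axis in fence 106.1
side dark [699.5 -44.3] uw [6.  3.5] size [ 24. 238.] long axis in fence 90.0
```

The block is 16° off parallel, about 70 mm from the face and well within the fence's length. Now I back off, open the fingers, centre on the block and push both fingertips flat towards the fence.

Call:
{"name": "drive_tool", "arguments": {
  "motion": [
    {"rx":0,"ry":0,"rz":0,"x":-2,"y":0,"z":0,"claw":0},
    {"rx":0,"ry":0,"rz":0,"x":-1.2,"y":1,"z":0,"claw":6},
    {"rx":0,"ry":0,"rz":0,"x":0,"y":1.2,"z":0,"claw":6},
    {"rx":0,"ry":0,"rz":0,"x":0,"y":0.6,"z":0,"claw":6},
    {"rx":0,"ry":0,"rz":0,"x":0,"y":0,"z":0,"claw":6},
    {"rx":0,"ry":0,"rz":0,"x":0,"y":0,"z":0,"claw":6},
    {"rx":0,"ry":0,"rz":0,"x":0,"y":0,"z":0.4,"claw":6},
    {"rx":0,"ry":0,"rz":0,"x":0,"y":0,"z":0,"claw":6}
  ]
}}

```text
t: 7.77
tool_pos: [536.4, -68.7, 12.4]
ee_rot: [-3.134, -0.186, -0.062]
force: [0.8, 0.1, -0.4]
opening: 0.706
```

```bash
python3 -c "
from h import *
tcp();block()"
```

```text
t 7.77 tcp [536.4 -68.7  12.4] fence(u,w) [-158.9   -0.8] tool x deg 6.81 down -0.9992 f [ 0.8  0.1 -0.4] open 0.706
scene alu [628.7 -54. ] uw [-65.5   2.5] size [ 90. 143.] long axis in fence 105.6
side alu [620.8 -48.8] uw [-72.6   8.6] size [ 88. 145.] long axis in fence 106.1
```

View pics/side_last.png

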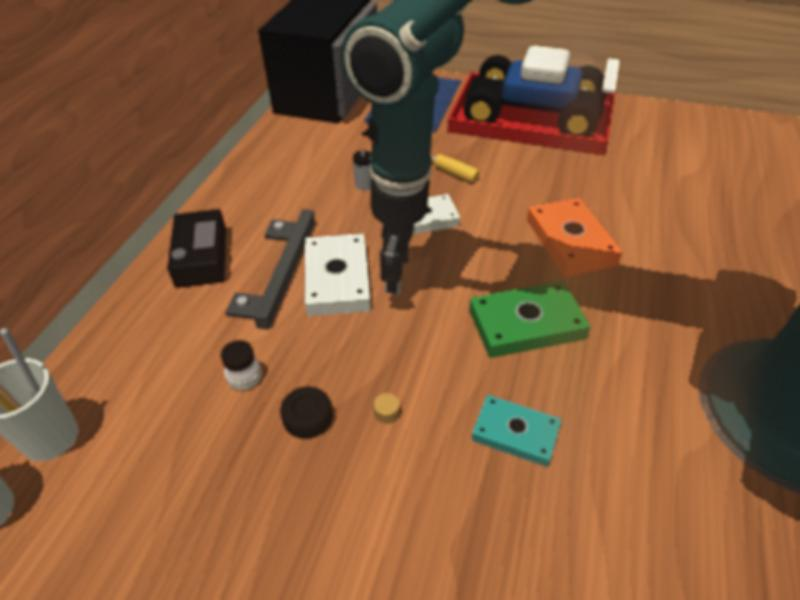

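The side view shows the block at (337,272), nearly parallel to the fence (275,268), with the open gripper behind it at (395,280). Nothing else has moved.

Call:
{"name": "drive_tool", "arguments": {
  "motion": [
    {"rx":0,"ry":-2.3,"rz":0,"x":0,"y":-0.3,"z":0.4,"claw":6},
    {"rx":0,"ry":0,"rz":0,"x":0.4,"y":-0.2,"z":0.3,"claw":6},
    {"rx":0,"ry":0,"rz":0,"x":0.7,"y":0,"z":0,"claw":6},
    {"rx":0,"ry":0,"rz":0,"x":0.7,"y":0,"z":0,"claw":6},
    {"rx":0,"ry":0,"rz":0,"x":0.7,"y":0,"z":0,"claw":6},
    {"rx":0,"ry":0,"rz":0,"x":0.7,"y":0,"z":0,"claw":6},
    {"rx":0,"ry":0,"rz":0,"x":0.7,"y":0,"z":0,"claw":6}
  ]
}}

```text
t: 8.45
tool_pos: [571.1, -56.0, 3.3]
ee_rot: [-3.134, -0.193, 0.021]
force: [-6.0, 1.2, 3.4]
opening: 0.698
```

```bash
python3 -c "
from h import *
tcp();block()"
```

```text
t 8.45 tcp [571.1 -56.    3.3] fence(u,w) [-122.9    7.5] tool x deg 7.05 down -0.9999 f [-6.   1.2  3.4] open 0.698
scene alu [638.5 -55. ] uw [-55.9   0.3] size [ 90. 143.] long axis in fence 99.3
side alu [632.8 -49.9] uw [-60.9   6.1] size [ 89. 146.] long axis in fence 98.7
```

Call:
{"name": "drive_tool", "arguments": {
  "motion": [
    {"rx":0,"ry":0,"rz":0,"x":0.5,"y":0,"z":-0.2,"claw":6},
    {"rx":0,"ry":0,"rz":0,"x":0.5,"y":0,"z":0,"claw":6},
    {"rx":0,"ry":0,"rz":0,"x":0.5,"y":0,"z":0,"claw":6},
    {"rx":0,"ry":0,"rz":0,"x":0.4,"y":0,"z":0,"claw":6}
  ]
}}

```text
t: 8.88
tool_pos: [587.5, -52.6, 3.7]
ee_rot: [-3.132, -0.194, 0.033]
force: [-6.3, 0.3, 2.9]
opening: 0.704
```

```bash
python3 -c "
from h import *
tcp();block()"
```

```text
t 8.88 tcp [587.5 -52.6   3.7] fence(u,w) [-106.2    8.9] tool x deg 7.09 down -0.9998 f [-6.3  0.3  2.9] open 0.704
scene alu [649.6 -56.9] uw [-45.1  -3. ] size [ 90. 144.] long axis in fence 91.7
side alu [644.6 -51.5] uw [-49.4   3.1] size [ 91. 146.] long axis in fence 92.8
```

Call:
{"name": "drive_tool", "arguments": {
  "motion": [
    {"rx":0,"ry":0,"rz":0,"x":0.35,"y":0,"z":0,"claw":6},
    {"rx":0,"ry":0,"rz":0,"x":0.3,"y":0,"z":0,"claw":6}
  ]
}}

```text
t: 9.15
tool_pos: [592.7, -51.7, 3.4]
ee_rot: [-3.132, -0.194, 0.037]
force: [-13.4, -1.7, 9.8]
opening: 0.703
```

```bash
python3 -c "
from h import *
tcp();block()"
```

```text
t 9.15 tcp [592.7 -51.7   3.4] fence(u,w) [-101.     9.1] tool x deg 7.1 down -0.9997 f [-13.4  -1.7   9.8] open 0.703
scene alu [653.1 -57.2] uw [-41.6  -3.7] size [ 90. 143.] long axis in fence 90.1
side alu [647.9 -51.4] uw [-46.1   2.7] size [ 93. 144.] long axis in fence 90.5
```

Call:
{"name": "drive_tool", "arguments": {
  "motion": [
    {"rx":0,"ry":0,"rz":0,"x":0.3,"y":0,"z":0,"claw":6},
    {"rx":0,"ry":0,"rz":0,"x":0.2,"y":0,"z":0,"claw":6}
  ]
}}

```text
t: 9.42
tool_pos: [592.4, -51.8, 3.3]
ee_rot: [-3.131, -0.194, 0.055]
force: [-8.0, 0.6, 5.3]
opening: 0.707
```

Call:
{"name": "drive_tool", "arguments": {
  "motion": [
    {"rx":0,"ry":0,"rz":0,"x":-1.0,"y":0,"z":0,"claw":6},
    {"rx":0,"ry":0,"rz":0,"x":-2,"y":0,"z":-0.5,"claw":6},
    {"rx":0,"ry":0,"rz":0,"x":-2,"y":0,"z":-2,"claw":6},
    {"rx":0,"ry":0,"rz":0,"x":-2,"y":0,"z":-4,"claw":6},
    {"rx":0,"ry":0,"rz":0,"x":-2,"y":0,"z":-3.5,"claw":6},
    {"rx":0,"ry":0,"rz":0,"x":-2,"y":0,"z":-3.5,"claw":6},
    {"rx":0,"ry":0,"rz":0,"x":0,"y":0,"z":0,"claw":6},
    {"rx":0,"ry":0,"rz":0,"x":0,"y":0,"z":0,"claw":6}
  ]
}}

```text
t: 10.08
tool_pos: [490.4, -68.5, 147.4]
ee_rot: [3.134, 0.19, -0.019]
force: [-0.9, 0.5, -1.9]
opening: 0.704
```

```bash
python3 -c "
from h import *
tcp();block(fence=True)
f=manip.grab_frame('scene')
cv2.imwrite('pics/end.png',cv2.resize(f['frame'][130:355,200:500,::-1],(800,600),interpolation=cv2.INTER_CUBIC))"
```

```text
t 10.08 tcp [490.4 -68.5 147.4] fence(u,w) [-204.5    4.9] tool x deg 6.92 down -0.9999 f [-0.9  0.5 -1.9] open 0.704
scene alu [653.  -56.4] uw [-41.7  -2.8] size [ 90. 142.] long axis in fence 90.0
scene dark [707.7 -50.7] uw [13.3 -3.9] size [ 21. 243.] long axis in fence 89.8
scene dark [659.8 608.1] uw [ 46.  655.8] size [ 88. 110.] long axis in fence 144.3
side alu [647.2 -50.9] uw [-46.8   3.4] size [ 93. 145.] long axis in fence 90.1
side dark [699.8 -43.5] uw [6.4 4.2] size [ 23. 238.] long axis in fence 90.0
```

View pics/end.png

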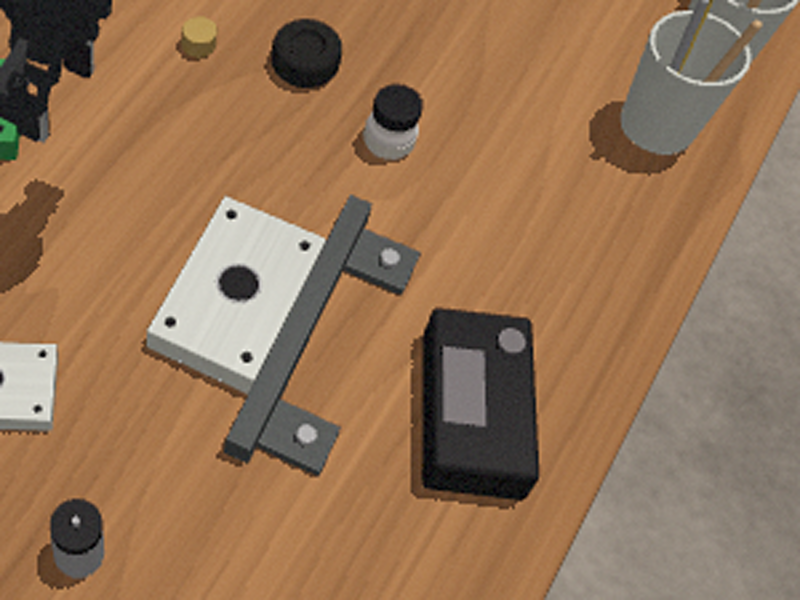

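The block's long side lies against the fence with no visible gap, centred along it. In the scene view the two centres are 55.0 mm apart, which puts the block at x = -45. The bystanders stand where they were.

```bash
python3 -c "
from h import *
print(manip.hand_in())"
```

```text
the job is handed in; nothing more can be done
None
```

I pushed the large plain aluminium block round with two closed-finger corner pushes from opposite sides, moving the second one out along the side twice. I then pushed it flat against the fence with the open fingertips, backed off and handed in at about 10 s.

My last checks, taken before handing in:
- **Distance from the fence:** the scene camera puts the block at about x = -45 mm in the fence frame, which is contact. The side camera gives about -43 mm; the 2 mm difference is within calibration.
- **Angle:** the two cameras measure the block as parallel to the fence within about 0.2°.
- **Position along the fence:** the block is within about 1 mm of the fence's middle, so neither end sticks out.
- **Other things on the bench:** the wheel, motor, jar and hub look unmoved in the last picture. That crop left out the driver, but the arm never went near it at bench height.
- **Robot:** the gripper is clear of the block, about 147 mm above the bench.

No check failed. I did not measure the block's tilt separately. The largest force read during a push was about 17 N.

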